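Lock the cam-arm cap onto the watch leak-test chamber

ROBOT

A 6-joint arm with a two-finger parallel gripper is mounted at the origin on the work surface. World frame = base frame: x ahead of the robot, y to its left, z up, the work surface at z = 0. Lengths are in mm, angles in rad, forces in N, time in s.
With the tool pointing down it reaches from about 300 to 775 mm from the base axis. Payload 14.6 kg.
Tool frame: the origin (TCP) lies between the finger pads; the fingertips stand 19 mm ahead of it and the grasp point (between the pads) is the TCP (manip.tcp_to_tips is the distance from the TCP to the fingertips, in mm); x points along the fingers, z is the direction in which the jaws open and shut, and the axes are right-handed (so a half turn about x gives the same grasp; the last joint's range is limited). The gripper opens to 94 mm and grips with 3 to 60 N. Pads are 16 mm wide; open, the fingers measure 119 mm over their backs; the gripper's body (75 mm by 177 mm) begins 78 mm behind the grasp point.
Start: joints at [1.197, 0.3, 1.521, -0, 1.321, -0.067], TCP at [166.103, 524.308, 224.446] pointing down, gripper open.
Joint ranges: [-3.03, 3.03], [-0.79, 2.21], [0.23, 2.52], [-1.04, 4.18], [0, 3.07], [-2.55, 2.55]. Speed limits (rad/s): [2.22, 2.22, 2.57, 3.14, 3.14, 3.14].

INTERFACE

Orientations are given as [roll, pitch, yaw] about the fixed x, y, z axes, in that order (R = Rz(yaw) Ry(pitch) Rx(roll)).
In Python, from cell import manip gives the robot as it stands.
- The arm moves only by the tool jog_arm, never from a script. Its argument "moves" is a list that holds one entry, the list of rows, each a list of 6 numbers: the shift along the world's x, y, z in mm, then the turn, a rotation vector about the world's x, y, z in degrees. In form: [[[dx, dy, dz, wx, wy, wz], ...]]. A call has 1 to 5 rows; each row shifts and turns the pose as measured when the row begins; what a row does not reach is not made up. A row lasts 1/10 s, in which the tool goes at most 50 mm and 8.59 degrees, less where a joint would pass 70% of its speed; a pose out of reach is approached as far as the arm can. A call is refused whole if a number of a shift passes 50 or a number of a turn 8.59, either way. A call with a gripper value outside its range is refused whole. "gripper" is the opening, from -1 (shut) to 1 (fully open), set as the call begins (left out, the last holds). The fingers move at their own pace and stop on an object; "squeeze" is the grip in N (left out, the last holds). Time passes only in rows, so rows that do not move let the fingers close. It gives the time, the measured TCP pose, the force and the opening at its end, in the units of the state.
- manip.read_state(): the state, without advancing time (a new reading comes with each control period).
- manip.camera(name): name is "scene" or "top"; returns (picture, depth): 384x512x3 uint8, blue, green, red; 384x512 float32, mm along the optical axis (not along the pixel's ray), 0 where there is no reading.
- manip.camera_params(name): a dict with "fx", "fy", "cx", "cy" (pixels), "rvec" (rotation vector, rad) and "tvec" (3), from world to camera coordinates, as OpenCV has them. Camera axes: x right, y down, z forward; pixel columns grow to the right and rows downward; lengths in mm; the calibration is good to about 2 mm. A picture is of the moment at which its call begins. camera_params takes no time and is no camera call.
- manip.sign_off(): hands the job in, once; it reports no verdict.
The state is a dict: "clock": time; "joints": joint angles; "qd": joint speeds; "effort": joint torques, N m; "eef_pos": TCP position; "eef_rot": TCP orientation; "wrist_force": force on the tool from outside, world axes, zero at the start; "moment": the same for the moment, N m; "finger_gap": finger opening in mm.
Only numpy, scipy, OpenCV 4.12 (cv2) and the standard library are available. Lean on these libraries where they do the work, as an engineer would, in place of code of your own. Each camera call takes 0.05 s, during which the arm holds its last target. There are 200 camera calls.

TASK

Close the watch leak-test chamber: put the aluminium cap, arms still raised, squarely over the chamber's neck so that it rests on the rubber seal, then swing both of its cam arms down together, evenly and without forcing them, until both are fully down at their stops and the cap is locked. Let go of everything, and leave the cup, loupe, screwdriver and blower where they are.

Things in the scene. Friction and masses are not known exactly. Their poses are not given: they have to be found in the camera images.
- chamber: Leak-test chamber bolted to the bench (its place differs each time): 110 x 110 x 12 mm dark steel foot, clear cylinder 80 mm across with a wristwatch inside, aluminium top plate 84 mm across at 55-61 mm height, then the upright neck. Origin at the centre of its underside, z up.
- neck (a point): Point on the neck's axis at its nominal top, 112 mm up. The neck is screwed in up to 4 mm higher or lower, which no pose shows; heights here are nominal. Upright round adapter: rim 39 mm across, underside at 102 mm, edge tapering above 108 mm to 31 mm across at the top; below the rim a groove 28 mm across, and from 90 mm down a 39 mm land.
- seal_home (a point): Point on the neck's axis at the nominal home height (86 mm, goes up and down with the neck) of the top of the black rubber seal, 56 mm across, round the neck's foot. The seal starts 0 to 8 mm above home, carries the cap, slides down under about 4 to 5 N and stops hard at home: there the cap is fully down. Find it by feel. Over 50 N ruins it.
- cap: Loose aluminium cap (coupler), 0.13-0.24 kg, upright on the bench, arms raised. Origin: centre of its open underside, z up. 12-sided skirt 53 mm across flats, 36 mm tall, closed top; flats to grip face its own +x and -x. Bore 41.4 mm across, 30 mm deep: slides over the 39 mm neck in any yaw with about 1 mm to spare all round.
- cap_top (a point): Centre of the cap's top face, 36 mm above its underside. Its two arms stand in windows on its own +y and -y sides, hinged on pins parallel to its x axis, 24.5 mm from the cap's axis and 13 mm above its underside.
- cam_p (a joint): Angle of the +y cam arm: 0 = raised, 50 degrees above level, pointing outward; grows as it swings down; 1.55 rad = hard stop, fully down, 39 degrees below level. Stiff (0.08 N m) and damped (0.03 N m s/rad): swing it slowly; stays where left. The cam on its inner end enters the neck's groove and pulls the cap down, once the cap rests on the seal. Over 18 N on an arm bends it.
- cam_n (a joint): The same for the -y cam arm. Pushed slowly from above some 15 to 20 mm outside the pins, the two arms together take about 5 to 12 N while they swing; at their stops the force climbs steeply. If the fingers are a little off centre one arm reaches its stop first; below level, a finger nearer the pin swings its arm further.
- cam_p_tip (a point): Centre of the cross-roller (8 mm thick, 16 mm long) on the +y arm's end, 48 mm from its pin; the bar is 9 mm wide, 5 mm thick. From the cap's axis: raised 55.5 mm out, 50 mm above the underside; level 72.5 mm out; down 62 mm out, 17 mm below the underside. Two fingers spread along the cap's y axis can push both arms down at once from above.
- cam_n_tip (a point): The same for the -y arm.
- cup: White ceramic cup, 70 mm across, 62 mm tall; leave alone. Origin under its centre.
- screwdriver: Small screwdriver with red aluminium handle, 120 mm long, lying along its x axis, on the bench between the two; leave alone. Origin: middle of its length, underside.
- blower: Grey blower, bulb 58 mm across with an upright nozzle, 100 mm tall; leave alone. Origin under its centre.
- loupe: Chrome loupe on a steel stand: round foot 90 mm across, 130 mm tall; leave alone. Origin under the foot's centre.

How it is judged:
By the outcome, as a careful person would: the job done as asked, in the order asked, and still so for the second after the job is handed in, with the robot touching nothing.
It also fails if it takes over 72 s, if anything falls off the work surface, if the arm or the gripper's body presses on something with over 40 N, if the wrist force passes 120 N, or if a joint passes its speed limit or range.

## Working session

There is one attempt and no reset: what is moved stays moved. The work goes in short steps, Python scripts to look and compute and a tool call to move; the robot and the scene stay as the last step left them, time stands still between calls to the robot, and variables do not carry over. Pictures are saved under pics/ and viewed, about 8 in all and at most 12, crops included, and the job is handed in when it is done.

Besides the shell and the picture viewer there is one more tool, called after "Emit:" in YAML: its name, and indented under it one key for each argument. jog_arm: Moves the arm, as the interface text tells. Its arguments: {"type":"object","properties":{"moves":{"type":"array","items":{"type":"array","items":{"type":"array","items":{"type":"number"}}}},"gripper":{"type":"number"},"squeeze":{"type":"number"}},"required":["moves"]}

```bash
ls; mkdir -p pics; cat > h.py <<'E'
import numpy as np,cv2
from cell import manip
def P(n):
    p=manip.camera_params(n);R=cv2.Rodrigues(np.array(p['rvec'],float))[0];return p,R,np.array(p['tvec'],float).ravel()
def cloud(n,d):
    p,R,t=P(n);v,u=np.mgrid[:d.shape[0],:d.shape[1]]
    c=np.stack([(u-p['cx'])/p['fx']*d,(v-p['cy'])/p['fy']*d,d],-1)
    w=(c-t)@R; w[d<=0]=np.nan; return w
def ray(n,u,v,z):
    p,R,t=P(n);o=-R.T@t;k=R.T@np.array([(u-p['cx'])/p['fx'],(v-p['cy'])/p['fy'],1]);return o+k*(z-o[2])/k[2]
def proj(n,X):
    p,R,t=P(n);c=R@np.array(X,float)+t;return p['fx']*c[0]/c[2]+p['cx'],p['fy']*c[1]/c[2]+p['cy']
E
python3 - <<'E'
from h import *
for n in('scene','top'):
    b,d=manip.camera(n);cv2.imwrite(f'pics/{n}0.png',b);np.save(f'{n}0.npy',d)
    p,R,t=P(n);print(n,-R.T@t,R[2],p['fx'])
s=manip.read_state();print(s)
E
```

```text
pics
scene [1278.90359233 -230.70061907  685.29860619] [-0.73226253  0.26523382 -0.62725004] 366.9205552778773
top [ 427.60503941   13.21675219 1192.65233394] [ 0.14843797  0.01500856 -0.98880782] 408.2430289396457
{'clock': 0.1, 'joints': array([ 1.19738173e+00,  3.00390806e-01,  1.52150867e+00,  2.29959015e-05,
        1.32071938e+00, -6.66226627e-02]), 'qd': array([ 1.14984240e-03, -5.74462312e-05, -2.57655114e-03,  1.05371283e-03,
       -6.60225759e-04,  1.01904815e-03]), 'effort': array([ 1.57398008e-03, -5.32646763e+01, -3.53281188e+01,  7.09330570e-02,
        2.35647865e-02, -9.24265191e-05]), 'eef_pos': array([166.03110605, 524.11374207, 223.96100028]), 'eef_rot': array([ 3.05326741,  1.56976988, -1.96591921]), 'wrist_force': array([ 0.53942402, -0.78124107, -0.0697421 ]), 'moment': array([-2.63049312e-03,  3.25898171e-02,  9.66566322e-05]), 'finger_gap': 94.09989760816343}
```

View pics/scene0.png

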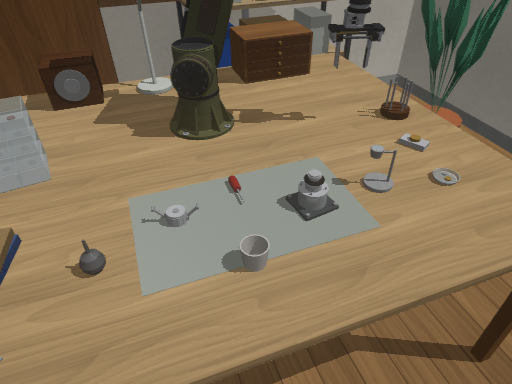

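View pics/top0.png

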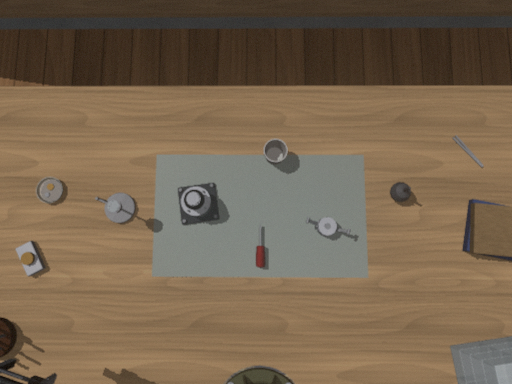

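The scene view shows the cap at (176,214), arms raised left and right, and the chamber at (313,195). In the top view the cap is at (328,227), its arm tips near (308,220) and (357,237), and the neck at (194,199). Now I'll measure both.

```bash
python3 - <<'E'
from h import *
for n,boxes in (('top',{'cap':(300,208,366,246),'neck':(176,180,222,226)}),('scene',{'cap':(135,195,205,235),'neck':(285,165,340,220)})):
    d=np.load(n+'0.npy');w=cloud(n,d)
    for k,(a,b,c,e) in boxes.items():
        q=w[b:e,a:c].reshape(-1,3);q=q[np.isfinite(q[:,0])]
        print(n,k,'table z',np.round(np.percentile(q[:,2],[5,30,50,95,99.5]),1))
        for lo,hi in ([(8,28),(30,42),(42,60)] if k=='cap' else [(5,18),(48,68),(78,95),(95,120)]):
            s=q[(q[:,2]>lo)&(q[:,2]<hi)]
            if len(s)>3:
                r=cv2.minAreaRect(s[:,:2].astype(np.float32)); print('  z',lo,hi,len(s),'med',np.round(np.median(s,0),1),'rect',np.round(r[0],1),np.round(r[1],1),round(r[2],1),'zmed')
        if k=='cap':
            s=q[q[:,2]>40]
            for x in s[np.argsort(s[:,1])][[0,1,2,-3,-2,-1]]: print('   tip',np.round(x,1))
b=cv2.imread('pics/top0.png');cv2.imwrite('pics/c1.png',np.hstack([cv2.resize(b[195:255,295:370],None,fx=5,fy=5,interpolation=2),cv2.resize(b[170:230,170:230],None,fx=5,fy=5,interpolation=2)]))
E
```

```text
top cap table z [-2.3  0.4  1.7 37.7 51. ]
  z 8 28 56 med [ 508.7 -167.8   22.5] rect [ 496.9 -215.7] [129.1  40.8] 69.1 zmed
  z 30 42 299 med [ 511.1 -189.8   36.2] rect [ 512.1 -190.4] [92.  50.5] 47.1 zmed
  z 42 60 44 med [ 504.2 -240.6   49.7] rect [ 512.6 -190. ] [124.2  15. ] 74.9 zmed
   tip [ 501.6 -250.7   50.1]
   tip [ 498.8 -250.6   50.5]
   tip [ 504.1 -250.1   53.3]
   tip [ 526.2 -131.5   51.1]
   tip [ 523.3 -131.4   51.7]
   tip [ 523.6 -129.    48.3]
top neck table z [ -0.6   4.6  12.5 108.2 112.7]
  z 5 18 701 med [560.5 161.9  12.1] rect [583.9 180.4] [133.8 133.6] 0.4 zmed
  z 48 68 358 med [571.7 170.8  61.5] rect [580.5 180.7] [79.9 82. ] 0.6 zmed
  z 78 95 159 med [576.3 175.4  90.8] rect [580.5 180.5] [55.6 52.7] 89.2 zmed
  z 95 120 167 med [579.1 180.  108.9] rect [580.  176.3] [37.7 42.1] 1.5 zmed
scene cap table z [ 0.8  2.3  3.  38.2 51.3]
  z 8 28 153 med [ 533.9 -192.5   19.8] rect [ 525.4 -192.6] [79.1 35.4] 74.7 zmed
  z 30 42 276 med [ 519.6 -191.9   37.4] rect [ 515.3 -190.5] [53.  93.3] 9.7 zmed
  z 42 60 51 med [ 505.3 -240.2   49.9] rect [ 515.7 -191. ] [124.   17.1] 74.1 zmed
   tip [ 503.6 -251.1   45.3]
   tip [ 505.3 -250.5   49.9]
   tip [ 503.8 -249.9   52. ]
   tip [ 532.6 -131.6   49.3]
   tip [ 530.2 -130.9   50.6]
   tip [ 527.1 -130.1   51.3]
scene neck table z [  1.3   3.3   5.6  93.7 112.2]
  z 5 18 616 med [612.2 158.7  13. ] rect [532.8 208.9] [161.9 261.8] 66.4 zmed
  z 48 68 347 med [603.  165.4  62.3] rect [588.6 176.9] [82.4 71.3] 59.3 zmed
  z 78 95 154 med [595.9 170.5  91.5] rect [587.5 177.1] [55.  42.9] 55.7 zmed
  z 95 120 136 med [588.8 177.1 110.2] rect [584.7 179.3] [34.4 37.6] 15.2 zmed
```

View pics/c1.png

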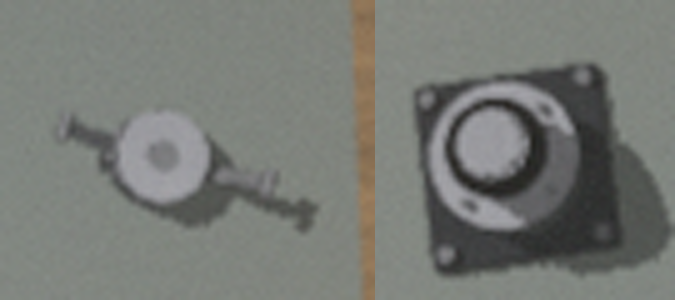

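```bash
cat >> h.py <<'E'
from scipy.spatial.transform import Rotation as Ro
def st():
    s=manip.read_state();R=Ro.from_euler('xyz',s['eef_rot']).as_matrix()
    print('t',round(s['clock'],2),'pos',s['eef_pos'].round(1),'x',R[:,0].round(3),'jaw deg',round(np.degrees(np.arctan2(R[1,2],R[0,2])),2),'F',s['wrist_force'].round(1),'gap',round(s['finger_gap'],1),'j',s['joints'].round(2))
E
python3 -c "
from h import *
st()"
```

```text
t 0.1 pos [166.  524.1 224. ] x [-0.    -0.001 -1.   ] jaw deg 72.42 F [ 0.5 -0.8 -0.1] gap 94.1 j [ 1.2   0.3   1.52  0.    1.32 -0.07]
```

Emit:
jog_arm:
  moves:
    - [[21,-44,0,0,0,-7],[21,-44,0,0,0,-7],[21,-44,0,0,0,-7],[21,-44,0,0,0,-7],[21,-44,0,0,0,-7]]

```text
clock: 0.6
eef_pos: [270.0, 299.8, 220.9]
eef_rot: [3.126, 1.566, -2.518]
wrist_force: [1.0, 0.3, 0.2]
finger_gap: 93.8
```

Emit:
jog_arm:
  moves:
    - [[21,-44,0,0,0,-7],[21,-44,0,0,0,-7],[21,-44,0,0,0,-7],[21,-44,0,0,0,-7],[21,-44,0,0,0,-7]]

```text
clock: 1.1
eef_pos: [374.9, 72.6, 221.0]
eef_rot: [3.091, 1.567, 3.095]
wrist_force: [1.2, 0.4, 0.2]
finger_gap: 94.0
```

Emit:
jog_arm:
  moves:
    - [[21,-44,0,0,0,-7],[21,-44,0,0,0,-7],[21,-44,0,0,0,-7],[21,-44,0,0,0,-7],[21,-44,0,0,0,-7]]

```text
clock: 1.6
eef_pos: [479.7, -154.5, 220.7]
eef_rot: [2.986, 1.567, 2.351]
wrist_force: [-0.8, -0.5, 0.6]
finger_gap: 94.2
```

```bash
python3 -c "
from h import *
st()"
```

```text
t 1.6 pos [ 479.7 -154.5  220.7] x [-0.002  0.002 -1.   ] jaw deg -36.36 F [-0.8 -0.5  0.6] gap 94.2 j [-0.39  0.2   1.65  0.    1.29  0.25]
```

Emit:
jog_arm:
  moves:
    - [[17,-18,-25,0,0,7],[17,-18,-25,0,0,7],[0,0,-25,0,0,6.5],[0,0,0,0,0,0],[0,0,0,0,0,0]]

```text
clock: 2.1
eef_pos: [515.3, -197.9, 141.9]
eef_rot: [2.811, 1.566, 2.529]
wrist_force: [-0.0, 0.1, 1.0]
finger_gap: 94.0
```

```bash
python3 - <<'E'
from h import *
st()
b,d=manip.camera('top');b2,d2=manip.camera('scene')
a=cv2.resize(b[190:260,290:370],None,fx=5,fy=5,interpolation=2)
c=cv2.resize(b2[160:240,130:220],(394,350),interpolation=2)
cv2.imwrite('pics/c2.png',np.hstack([a,c]))
E
```

```text
t 2.1 pos [ 515.3 -197.9  141.9] x [-0.004  0.003 -1.   ] jaw deg -16.11 F [-0.   0.1  1. ] gap 94.0 j [-0.43  0.39  1.6   0.    1.15 -0.15]
```

View pics/c2.png

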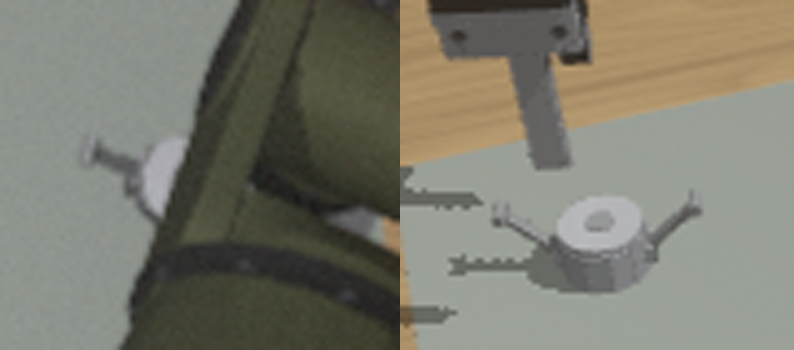

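The scene view shows the open gripper above the cap, jaw across its arms, and the arms raised at about (498,212) and (695,203) in the crop. Going down.

Emit:
jog_arm:
  moves:
    - [[-2,7,-20,0,0,0],[0,0,-25,0,0,0],[0,0,-25,0,0,0],[0,0,-15,0,0,0],[0,0,0,0,0,0]]

```text
clock: 2.7
eef_pos: [516.1, -189.8, 63.3]
eef_rot: [-0.025, 1.561, -0.313]
wrist_force: [-0.2, -0.7, 1.0]
finger_gap: 94.1
```

```bash
python3 -c "
from h import *
st()"
```

```text
t 2.7 pos [ 516.1 -189.8   63.3] x [ 0.009 -0.003 -1.   ] jaw deg -16.5 F [-0.2 -0.7  1. ] gap 94.1 j [-0.42  0.48  1.68  0.    0.97 -0.13]
```

Emit:
jog_arm:
  moves:
    - [[-2,0,-18,0.2,0.5,0.7],[0,0,-17,0,0,0],[0,0,0,0,0,0]]

```text
clock: 3.0
eef_pos: [515.5, -190.0, 30.0]
eef_rot: [-0.005, 1.566, -0.281]
wrist_force: [-0.6, -0.6, 0.6]
finger_gap: 93.9
```

```bash
python3 -c "
from h import *
st()"
```

```text
t 3.0 pos [ 515.5 -190.    30. ] x [ 0.004 -0.001 -1.   ] jaw deg -15.8 F [-0.6 -0.6  0.6] gap 93.9 j [-0.42  0.54  1.69  0.    0.91 -0.14]
```

Emit:
jog_arm:
  moves:
    - [[-2,0,-2,0,0.2,0.3],[0,0,0,0,0,0],[0,0,0,0,0,0],[0,0,0,0,0,0],[0,0,0,0,0,0]]
  gripper: -0.2
  squeeze: 25

```text
clock: 3.5
eef_pos: [514.6, -190.5, 30.7]
eef_rot: [-0.346, 1.566, -0.616]
wrist_force: [0.5, -0.8, -0.1]
finger_gap: 57.2
```

Emit:
jog_arm:
  moves:
    - [[0,0,0,0,0,0],[0,0,0,0,0,0],[0,0,0,0,0,0]]

```text
clock: 3.8
eef_pos: [514.5, -190.5, 30.8]
eef_rot: [-0.351, 1.566, -0.621]
wrist_force: [-0.3, 0.6, -0.6]
finger_gap: 53.0
```

Emit:
jog_arm:
  moves:
    - [[0,0,10,0,0,0],[0,0,20,0,0,0],[0,0,30,0,0,0],[0,0,0,0,0,0]]

```text
clock: 4.2
eef_pos: [514.0, -190.3, 93.9]
eef_rot: [-0.445, 1.568, -0.715]
wrist_force: [-0.7, -0.6, -1.9]
finger_gap: 53.0
```

```bash
python3 -c "
from h import *
st()"
```

```text
t 4.2 pos [ 514.  -190.3   93.9] x [ 0.002 -0.002 -1.   ] jaw deg -15.48 F [-0.7 -0.6 -1.9] gap 53.0 j [-0.42  0.44  1.66 -0.    1.04 -0.15]
```

Emit:
jog_arm:
  moves:
    - [[0,0,45,0,0,0],[0,0,45,0,0,0],[8,35,10,0,0,0],[8,45,0,0,0,0],[8,45,0,0,0,0]]

```text
clock: 4.7
eef_pos: [536.3, -65.5, 197.2]
eef_rot: [-0.472, 1.569, -0.75]
wrist_force: [0.4, 0.7, -1.8]
finger_gap: 53.0
```

Emit:
jog_arm:
  moves:
    - [[8,45,0,0,0,0],[8,45,0,0,0,0],[8,45,0,0,0,0],[8,40,0,0,0,0],[8,25,0,0,0,0]]

```text
clock: 5.2
eef_pos: [575.3, 144.9, 195.7]
eef_rot: [-1.588, 1.569, -1.865]
wrist_force: [-0.8, -1.0, -2.0]
finger_gap: 53.2
```

Emit:
jog_arm:
  moves:
    - [[0,0,0,0,0,0]]

```text
clock: 5.3
eef_pos: [575.2, 147.8, 194.9]
eef_rot: [-2.136, 1.569, -2.409]
wrist_force: [-0.4, -0.6, -1.6]
finger_gap: 52.8
```

```bash
python3 -c "
from h import *
st()"
```

```text
t 5.3 pos [575.2 147.8 194.9] x [-0.001 -0.001 -1.   ] jaw deg -15.67 F [-0.4 -0.6 -1.6] gap 52.8 j [ 0.19  0.42  1.43 -0.    1.3   0.46]
```

Now over the neck, then a look from both cameras.

Emit:
jog_arm:
  moves:
    - [[7,20,-10,0,0,0],[0,12,-10,0,0,0],[0,0,-10,0,0,0],[0,0,0,0,0,0]]

```text
clock: 5.7
eef_pos: [581.2, 179.5, 161.6]
eef_rot: [-2.327, 1.566, -2.6]
wrist_force: [0.1, -0.1, -2.0]
finger_gap: 53.1
```

```bash
python3 - <<'E'
from h import *
st()
b,d=manip.camera('top');b2,d2=manip.camera('scene')
np.save('t3.npy',d);np.save('s3.npy',d2);cv2.imwrite('pics/s3f.png',b2);cv2.imwrite('pics/t3f.png',b)
a=cv2.resize(b[160:230,160:240],None,fx=5,fy=5,interpolation=2)
c=cv2.resize(b2[140:220,270:360],(394,350),interpolation=2)
cv2.imwrite('pics/c3.png',np.hstack([a,c]))
w=cloud('scene',d2)[110:225,270:360].reshape(-1,3);w=w[np.isfinite(w[:,0])]
w=w[np.hypot(w[:,0]-582,w[:,1]-178)<75]
for lo in range(80,230,6):
    s=w[(w[:,2]>lo)&(w[:,2]<lo+6)]
    if len(s)>3: print(lo,len(s),'x',s[:,0].min().round(1),s[:,0].max().round(1),'y',s[:,1].min().round(1),s[:,1].max().round(1))
E
```

```text
t 5.7 pos [581.2 179.5 161.6] x [-0.004 -0.002 -1.   ] jaw deg -15.65 F [ 0.1 -0.1 -2. ] gap 53.1 j [ 0.24  0.49  1.41 -0.    1.25  0.51]
80 10 x 584.9 603.9 y 159.8 183.1
86 56 x 556.7 610.3 y 152.4 207.5
92 75 x 566.8 609.5 y 152.4 205.9
98 15 x 572.1 601.3 y 161.4 194.1
104 48 x 573.6 602.3 y 161.0 197.8
110 49 x 571.1 599.8 y 164.5 195.2
128 4 x 588.1 607.4 y 153.9 188.6
134 38 x 579.5 609.5 y 149.0 196.7
140 36 x 566.5 611.0 y 148.0 203.3
146 38 x 568.1 615.1 y 148.1 207.4
152 54 x 566.8 620.1 y 143.9 214.4
158 62 x 566.3 621.1 y 136.1 222.0
164 115 x 545.9 621.0 y 132.9 223.6
170 86 x 543.7 621.7 y 127.8 232.5
176 45 x 541.4 620.7 y 118.7 239.0
182 36 x 550.6 622.7 y 119.9 239.6
188 19 x 550.3 621.3 y 160.6 178.9
194 21 x 550.9 623.5 y 160.3 178.4
200 19 x 605.6 621.7 y 161.7 177.9
206 21 x 614.4 622.5 y 160.5 177.8
212 9 x 616.5 621.4 y 159.9 176.4
```

View pics/c3.png

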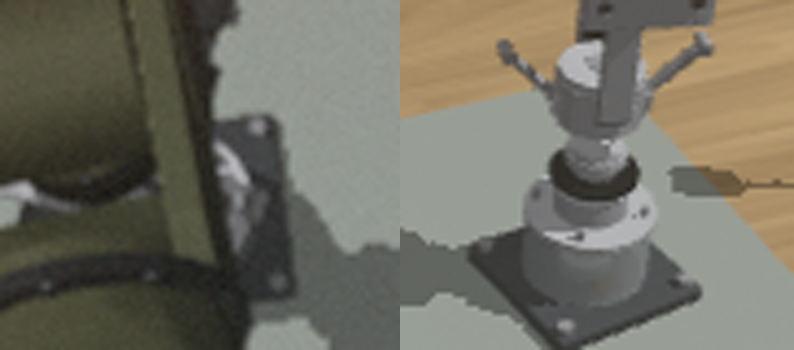

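The crop shows the cap in the fingers about 20 mm above the neck, arms still raised. The top view of it is blocked, so I'll fit circles in the scene depth for cap, rim, seal and plate.

```bash
cat > fit.py <<'E'
from h import *
from scipy.optimize import least_squares
def fit(q,r,c):
    s=least_squares(lambda p:np.hypot(q[:,0]-p[0],q[:,1]-p[1])-r,c,loss='soft_l1',f_scale=1.)
    return s.x.round(2),len(q),np.abs(s.fun).mean().round(2)
def pts(f,box,n='scene'):
    a,b,c,e=box;w=cloud(n,np.load(f))[b:e,a:c].reshape(-1,3);return w[np.isfinite(w[:,0])]
def rng(w,lo,hi,c,r0,r1):
    d=np.hypot(w[:,0]-c[0],w[:,1]-c[1]);return w[(w[:,2]>lo)&(w[:,2]<hi)&(d>r0)&(d<r1)]
E
python3 - <<'E'
from fit import *
c=(582,180)
for f in('scene0.npy','s3.npy'):
    w=pts(f,(270,110,360,225))
    print(f,'plate side/glass',fit(rng(w,20,50,c,30,48),40,c),'plate',fit(rng(w,55,60,c,34,50),42,c),'seal side',fit(rng(w,82,90,c,22,34),28,c),'rim',fit(rng(w,101,108,c,14,26),19.5,c))
    s=rng(w,84,99,c,21,34);print('  seal top z hist',np.histogram(s[:,2],bins=np.arange(82,100,1)))
    s=rng(w,104,125,c,0,14);print('  neck top z',np.percentile(s[:,2],[25,50,75]))
w=pts('s3.npy',(270,110,360,225))
a=np.radians(-15.65);ex=np.array([np.cos(a),np.sin(a)]);ey=np.array([-ex[1],ex[0]]);T=np.array([581.2,179.5])
l=(w[:,:2]-T)@np.c_[ex,ey]
k=(w[:,2]>138)&(w[:,2]<165)&(np.hypot(*l.T)<31)&((l[:,1]>10)|(l[:,1]<-10))&~((np.abs(l[:,0])<7))
print('cap skirt',fit(w[k],26.9,T))
k=(w[:,2]>172)&(np.abs(l[:,0])<11)&(np.abs(l[:,1])>48)
for sg in(1,-1):
    m=l[k&(np.sign(l[:,1])==sg)];print(sg,len(m),'y range',np.sort(np.abs(m[:,1]))[[0,-3,-2,-1]].round(1),m[:,0].mean().round(1), w[k&(np.sign(l[:,1])==sg)][:,2].max())
E
```

```text
scene0.npy plate side/glass (array([581.1 , 180.68]), 237, np.float64(0.87)) plate (array([580.14, 181.07]), 27, np.float64(0.71)) seal side (array([580.96, 180.91]), 13, np.float64(0.8)) rim (array([580.68, 180.92]), 37, np.float64(0.88))
  seal top z hist (array([ 0,  0,  0,  0,  0,  4,  1,  8,  9, 20, 25,  9,  6,  0,  0,  0,  0]), array([82, 83, 84, 85, 86, 87, 88, 89, 90, 91, 92, 93, 94, 95, 96, 97, 98,
       99]))
  neck top z [110.89336539 111.36214366 112.03486352]
s3.npy plate side/glass (array([581.29, 180.65]), 237, np.float64(0.78)) plate (array([580.82, 181.25]), 30, np.float64(0.56)) seal side (array([580.56, 181.47]), 11, np.float64(0.84)) rim (array([581.21, 180.85]), 35, np.float64(0.91))
  seal top z hist (array([ 0,  0,  0,  1,  0,  2,  3,  5, 12, 20, 17, 15,  7,  0,  0,  0,  0]), array([82, 83, 84, 85, 86, 87, 88, 89, 90, 91, 92, 93, 94, 95, 96, 97, 98,
       99]))
  neck top z [110.40161872 111.23973705 111.83302293]
cap skirt (array([581.18, 179.14]), 102, np.float64(0.95))
1 28 y range [48.4 60.5 61.4 63.2] 3.1 184.57200025233504
-1 25 y range [49.1 61.3 61.8 62. ] 2.0 185.85592917216104
```

Emit:
jog_arm:
  moves:
    - [[0,1.5,0,0.1,-0.2,0],[0,0,-5,0,0,0],[0,0,-5,0,0,0],[0,0,0,0,0,0]]

```text
clock: 6.2
eef_pos: [582.4, 179.4, 154.2]
eef_rot: [0.388, 1.566, 0.112]
wrist_force: [0.6, -0.5, -2.2]
finger_gap: 52.7
```

```bash
python3 -c "
from h import *
st()"
```

```text
t 6.2 pos [582.4 179.4 154.2] x [ 0.004  0.    -1.   ] jaw deg -15.8 F [ 0.6 -0.5 -2.2] gap 52.7 j [ 0.24  0.49  1.42 -0.    1.22  0.51]
```

Emit:
jog_arm:
  moves:
    - [[-1.3,1.6,0,0,0.2,0],[0,0,0,0,0,0]]

```text
clock: 6.4
eef_pos: [581.0, 181.0, 154.1]
eef_rot: [1.025, 1.57, 0.749]
wrist_force: [-0.3, 0.4, -1.7]
finger_gap: 52.8
```

Emit:
jog_arm:
  moves:
    - [[0,0,0,0,0,0]]

```text
clock: 6.5
eef_pos: [581.0, 181.1, 154.2]
eef_rot: [0.939, 1.57, 0.663]
wrist_force: [-0.2, -0.3, -1.6]
finger_gap: 52.9
```

Accurate now. Descending over the neck.

Emit:
jog_arm:
  moves:
    - [[0,0,-7,0,0,0],[0,0,-7,0,0,0],[0,0,0,0,0,0]]

```text
clock: 6.8
eef_pos: [580.9, 181.1, 139.0]
eef_rot: [0.9, 1.57, 0.625]
wrist_force: [-0.5, 0.4, -2.0]
finger_gap: 52.6
```

Emit:
jog_arm:
  moves:
    - [[0,0,-4,0,0,0],[0,0,-4,0,0,0],[0,0,0,0,0,0]]

```text
clock: 7.1
eef_pos: [580.9, 181.1, 129.9]
eef_rot: [1.358, 1.57, 1.082]
wrist_force: [0.2, 0.4, -2.4]
finger_gap: 52.8
```

Emit:
jog_arm:
  moves:
    - [[0,0,-2,0,0,0],[0,0,-2,0,0,0],[0,0,0,0,0,0]]

```text
clock: 7.4
eef_pos: [580.9, 181.1, 125.7]
eef_rot: [1.145, 1.57, 0.869]
wrist_force: [-0.6, 0.0, -1.9]
finger_gap: 52.8
```

Emit:
jog_arm:
  moves:
    - [[0,0,-1.5,0,0,0],[0,0,0,0,0,0]]

```text
clock: 7.6
eef_pos: [581.0, 181.1, 124.2]
eef_rot: [0.936, 1.57, 0.66]
wrist_force: [0.6, 0.5, -2.1]
finger_gap: 52.8
```

Emit:
jog_arm:
  moves:
    - [[0,0,-1.5,0,0,0],[0,0,0,0,0,0]]

```text
clock: 7.8
eef_pos: [581.1, 181.1, 122.7]
eef_rot: [0.841, 1.57, 0.565]
wrist_force: [0.7, -1.0, -2.2]
finger_gap: 52.6
```

Emit:
jog_arm:
  moves:
    - [[0,0,-1.5,0,0,0],[0,0,0,0,0,0]]

```text
clock: 8.0
eef_pos: [581.2, 181.2, 121.3]
eef_rot: [0.743, 1.569, 0.468]
wrist_force: [-0.1, 0.5, -2.6]
finger_gap: 52.6
```

Emit:
jog_arm:
  moves:
    - [[0,0,-1.5,0,0,0],[0,0,0,0,0,0]]

```text
clock: 8.2
eef_pos: [581.3, 181.2, 120.2]
eef_rot: [0.688, 1.569, 0.412]
wrist_force: [0.1, 0.3, -1.7]
finger_gap: 52.5
```

Emit:
jog_arm:
  moves:
    - [[0,0,-1,0,0,0],[0,0,0,0,0,0]]

```text
clock: 8.4
eef_pos: [581.3, 181.3, 119.3]
eef_rot: [0.67, 1.569, 0.394]
wrist_force: [-1.0, -1.6, -1.9]
finger_gap: 52.7
```

Emit:
jog_arm:
  moves:
    - [[0,0,-1,0,0,0],[0,0,0,0,0,0]]

```text
clock: 8.6
eef_pos: [581.3, 181.3, 118.4]
eef_rot: [0.657, 1.568, 0.382]
wrist_force: [0.7, -0.5, -0.6]
finger_gap: 52.9
```

Emit:
jog_arm:
  moves:
    - [[0,0,-1,0,0,0],[0,0,0,0,0,0]]

```text
clock: 8.8
eef_pos: [581.4, 181.3, 117.4]
eef_rot: [0.645, 1.568, 0.369]
wrist_force: [0.2, -0.6, 0.5]
finger_gap: 53.0
```

```bash
python3 - <<'E'
from h import *
st()
b2,d2=manip.camera('scene');np.save('s4.npy',d2)
cv2.imwrite('pics/c4.png',cv2.resize(b2[140:220,270:360],None,fx=6,fy=6,interpolation=2))
from fit import *
w=pts('s4.npy',(270,110,360,225));s=rng(w,82,100,(581,181),21,36)
print(np.histogram(s[:,2],bins=np.arange(82,100,1))[0])
s=rng(w,110,140,(581,181),0,20);print('cap top',np.percentile(s[:,2],[25,50,75]))
E
```

```text
t 8.8 pos [581.4 181.3 117.4] x [ 0.002  0.001 -1.   ] jaw deg -15.79 F [ 0.2 -0.6  0.5] gap 53.0 j [0.24 0.53 1.46 0.   1.15 0.52]
[ 0  1  1  8  8  8  8 10  7  5  4  7  5  7  9  2  3]
cap top [123.66671994 124.48841316 125.28659699]
```

View pics/c4.png

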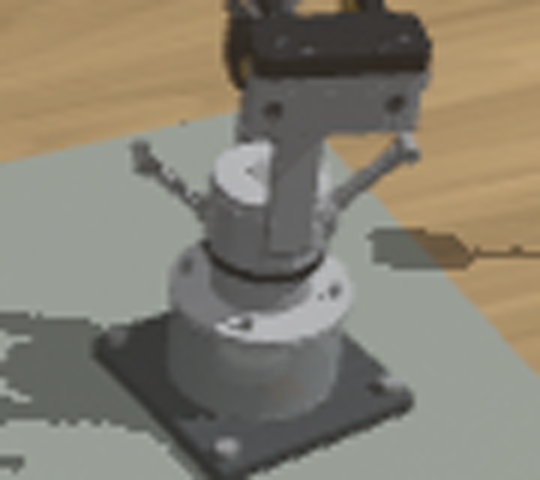

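The cap sits square over the neck on the black seal, arms still raised, and the seal is starting to take load. Continuing down by feel.

Emit:
jog_arm:
  moves:
    - [[0,0,-1,0,0,0],[0,0,0,0,0,0]]

```text
clock: 9.05
eef_pos: [581.4, 181.3, 116.4]
eef_rot: [0.651, 1.568, 0.375]
wrist_force: [-0.4, 0.3, -1.3]
finger_gap: 52.8
```

Emit:
jog_arm:
  moves:
    - [[0,0,-1,0,0,0],[0,0,0,0,0,0]]

```text
clock: 9.25
eef_pos: [581.4, 181.3, 115.3]
eef_rot: [0.638, 1.568, 0.362]
wrist_force: [-0.2, -0.1, 0.3]
finger_gap: 52.5
```

Emit:
jog_arm:
  moves:
    - [[0,0,-1,0,0,0],[0,0,0,0,0,0]]

```text
clock: 9.45
eef_pos: [581.4, 181.3, 114.3]
eef_rot: [0.635, 1.568, 0.359]
wrist_force: [-0.9, -0.5, 0.7]
finger_gap: 52.6
```

Emit:
jog_arm:
  moves:
    - [[0,0,-1,0,0,0],[0,0,0,0,0,0]]

```text
clock: 9.65
eef_pos: [581.5, 181.4, 114.2]
eef_rot: [0.617, 1.568, 0.341]
wrist_force: [0.5, 0.4, -1.1]
finger_gap: 53.1
```

Emit:
jog_arm:
  moves:
    - [[0,0,-0.7,0,0,0],[0,0,0,0,0,0]]

```text
clock: 9.85
eef_pos: [581.6, 181.4, 114.2]
eef_rot: [0.617, 1.567, 0.341]
wrist_force: [-0.8, -0.1, 1.0]
finger_gap: 52.7
```

Emit:
jog_arm:
  moves:
    - [[0,0,-0.7,0,0,0],[0,0,0,0,0,0]]

```text
clock: 10.05
eef_pos: [581.7, 181.4, 114.2]
eef_rot: [0.609, 1.567, 0.333]
wrist_force: [-1.0, -0.2, 0.2]
finger_gap: 52.5
```

Emit:
jog_arm:
  moves:
    - [[0,0,-1,0,0,0]]

```text
clock: 10.15
eef_pos: [581.8, 181.5, 114.0]
eef_rot: [0.614, 1.566, 0.338]
wrist_force: [-8.3, -1.8, 19.5]
finger_gap: 52.7
```

```bash
python3 - <<'E'
from fit import *
st()
b2,d2=manip.camera('scene');np.save('s5.npy',d2);st()
w=pts('s5.npy',(270,110,360,225))
s=rng(w,105,140,(581,181),0,20);print('cap top',np.percentile(s[:,2],[25,50,75]))
E
```

```text
t 10.15 pos [581.8 181.5 114. ] x [ 0.004  0.002 -1.   ] jaw deg -15.78 F [-8.3 -1.8 19.5] gap 52.7 j [0.24 0.53 1.46 0.   1.14 0.52]
t 10.2 pos [581.7 181.5 114. ] x [ 0.004  0.001 -1.   ] jaw deg -15.78 F [-5.2 -1.4 11.6] gap 53.1 j [0.24 0.53 1.46 0.   1.14 0.52]
cap top [120.58224206 121.11081274 121.6547927 ]
```

The hard stop is confirmed: 1 mm of command gives about 20 N, and z stays at 114. The cap is home on the seal. Relaxing, then releasing.

Emit:
jog_arm:
  moves:
    - [[0,0,0,0,0,0],[0,0,0,0,0,0]]

```text
clock: 10.4
eef_pos: [581.8, 181.5, 114.1]
eef_rot: [0.604, 1.566, 0.329]
wrist_force: [-0.3, -0.2, 2.9]
finger_gap: 52.7
```

Emit:
jog_arm:
  moves:
    - [[0,0,0,0,0,0],[0,0,0,0,0,0],[0,0,0,0,0,0],[0,0,0,0,0,0],[0,0,0,0,0,0]]
  gripper: 1

```text
clock: 10.9
eef_pos: [581.7, 181.4, 112.8]
eef_rot: [0.636, 1.567, 0.36]
wrist_force: [0.7, -0.2, 0.4]
finger_gap: 89.2
```

Emit:
jog_arm:
  moves:
    - [[0,0,10,0,0,0],[0,0,20,0,0,0],[0,0,25,0,0,0],[0,0,15,0,0,0],[0,0,0,0,0,0]]

```text
clock: 11.4
eef_pos: [581.4, 181.3, 187.6]
eef_rot: [0.631, 1.567, 0.355]
wrist_force: [0.3, -0.5, -0.5]
finger_gap: 94.0
```

```bash
python3 - <<'E'
from fit import *
st()
b2,d2=manip.camera('scene');np.save('s6.npy',d2);cv2.imwrite('pics/s6.png',b2)
w=pts('s6.npy',(270,110,360,225))
s=rng(w,105,130,(581,181),0,20);print('cap top',np.percentile(s[:,2],[25,50,75]))
a=np.radians(-15.78);ex=np.array([np.cos(a),np.sin(a)]);ey=np.array([-ex[1],ex[0]]);T=np.array([581.2,181])
l=(w[:,:2]-T)@np.c_[ex,ey]
k=(w[:,2]>85)&(w[:,2]<117)&(np.hypot(*l.T)<31)&~((np.abs(l[:,0])<7))
print('cap skirt',fit(w[k],26.9,T))
k=(w[:,2]>123)&(w[:,2]<145)&(np.abs(l[:,0])<11)&(np.abs(l[:,1])>46)&(np.abs(l[:,1])<66)
for sg in(1,-1):
    m=l[k&(np.sign(l[:,1])==sg)];print(sg,len(m),'y far',np.sort(np.abs(m[:,1]))[[0,-3,-2,-1]].round(1),'xmean',m[:,0].mean().round(1))
E
```

```text
t 11.4 pos [581.4 181.3 187.6] x [ 0.004  0.001 -1.   ] jaw deg -15.79 F [ 0.3 -0.5 -0.5] gap 94.0 j [0.24 0.46 1.39 0.   1.29 0.52]
cap top [120.57475628 121.16573816 122.06816777]
cap skirt (array([581.19, 181.09]), 197, np.float64(1.05))
1 26 y far [46.  61.1 62.2 62.5] xmean 2.7
-1 23 y far [47.8 60.8 61.1 61.5] xmean 2.7
```

Emit:
jog_arm:
  moves:
    - [[0,0,0,0,0.2,8],[0,0,0,0,0,8],[0,0,0,0,0,8],[0,0,0,0,0,8],[0,0,0,0,0,8]]
  gripper: 0.745

```text
clock: 11.95
eef_pos: [579.7, 180.9, 182.1]
eef_rot: [3.003, 1.564, -2.834]
wrist_force: [-0.3, 0.5, -0.7]
finger_gap: 82.0
```

Emit:
jog_arm:
  moves:
    - [[0,0,0,0,0,8],[0,0,0,0,0,8],[0,0,0,0,0,8],[0,0,0,0,0,8],[0,0,0,0,0,8]]

```text
clock: 12.45
eef_pos: [577.9, 180.4, 176.6]
eef_rot: [2.742, 1.557, -2.367]
wrist_force: [0.2, 0.2, -0.4]
finger_gap: 82.0
```

Emit:
jog_arm:
  moves:
    - [[0,0,0,0,0,0],[0,0,0,0,0,0]]

```text
clock: 12.65
eef_pos: [577.4, 180.3, 174.9]
eef_rot: [2.665, 1.555, -2.445]
wrist_force: [-1.0, -1.1, -0.2]
finger_gap: 81.8
```

```bash
python3 -c "
from h import *
st()"
```

```text
t 12.65 pos [577.4 180.3 174.9] x [-0.012 -0.01  -1.   ] jaw deg 67.21 F [-1.  -1.1 -0.2] gap 81.8 j [ 0.24  0.47  1.4  -0.01  1.28 -0.93]
```

Emit:
jog_arm:
  moves:
    - [[3.8,0.8,5,0.6,-0.7,7],[0,0,1,0,0,0],[0,0,1,0,0,0]]

```text
clock: 12.95
eef_pos: [580.7, 180.9, 180.7]
eef_rot: [2.383, 1.569, -2.615]
wrist_force: [-0.2, -0.2, 0.1]
finger_gap: 82.3
```

```bash
python3 -c "
from h import *
st()"
```

```text
t 12.95 pos [580.7 180.9 180.7] x [-0.001 -0.001 -1.   ] jaw deg 73.63 F [-0.2 -0.2  0.1] gap 82.3 j [ 0.24  0.47  1.4  -0.    1.28 -1.04]
```

Emit:
jog_arm:
  moves:
    - [[0.5,0.2,-10,0,0,0.6],[0,0,-8,0,0,0],[0,0,0,0,0,0]]

```text
clock: 13.25
eef_pos: [580.8, 181.1, 160.4]
eef_rot: [2.328, 1.568, -2.666]
wrist_force: [-0.3, 1.0, 0.7]
finger_gap: 82.2
```

```bash
python3 -c "
from h import *
st()"
```

```text
t 13.25 pos [580.8 181.1 160.4] x [-0.003 -0.001 -1.   ] jaw deg 73.84 F [-0.3  1.   0.7] gap 82.2 j [ 0.24  0.49  1.42 -0.    1.24 -1.05]
```

Emit:
jog_arm:
  moves:
    - [[0.3,0,-1.5,0,-0.1,0],[0,0,-1.5,0,0,0],[0,0,-1.5,0,0,0],[0,0,-1.5,0,0,0]]

```text
clock: 13.65
eef_pos: [581.0, 181.1, 153.6]
eef_rot: [2.705, 1.569, -2.292]
wrist_force: [-0.5, -1.0, -0.3]
finger_gap: 82.0
```

Emit:
jog_arm:
  moves:
    - [[0,0,-1.5,0,0,0],[0,0,-1.5,0,0,0],[0,0,-1.5,0,0,0]]

```text
clock: 13.95
eef_pos: [581.2, 181.1, 149.0]
eef_rot: [2.895, 1.569, -2.101]
wrist_force: [-0.1, -1.0, 0.4]
finger_gap: 82.0
```

Emit:
jog_arm:
  moves:
    - [[0,0,-1.5,0,0,0],[0,0,-1.5,0,0,0],[0,0,-1.5,0,0,0]]

```text
clock: 14.25
eef_pos: [581.2, 181.1, 144.1]
eef_rot: [2.919, 1.569, -2.077]
wrist_force: [-1.2, 0.8, 0.2]
finger_gap: 82.3
```

Emit:
jog_arm:
  moves:
    - [[0,0,-1.5,0,0,0],[0,0,-1.5,0,0,0]]

```text
clock: 14.45
eef_pos: [581.2, 181.1, 140.9]
eef_rot: [2.935, 1.569, -2.061]
wrist_force: [-0.6, -0.4, 0.4]
finger_gap: 82.1
```

Emit:
jog_arm:
  moves:
    - [[0,0,-1.5,0,0,0],[0,0,-1.5,0,0,0]]

```text
clock: 14.65
eef_pos: [581.3, 181.2, 137.8]
eef_rot: [3.109, 1.569, -1.887]
wrist_force: [0.1, 0.9, 5.5]
finger_gap: 81.8
```

```bash
python3 - <<'E'
from fit import *
st()
b2,d2=manip.camera('scene');np.save('s7.npy',d2)
cv2.imwrite('pics/c7.png',cv2.resize(b2[140:220,270:360],None,fx=6,fy=6,interpolation=2))
E
```

```text
t 14.65 pos [581.3 181.2 137.8] x [-0.    -0.001 -1.   ] jaw deg 73.73 F [0.1 0.9 5.5] gap 81.8 j [ 0.24  0.51  1.44 -0.    1.2  -1.04]
```

View pics/c7.png

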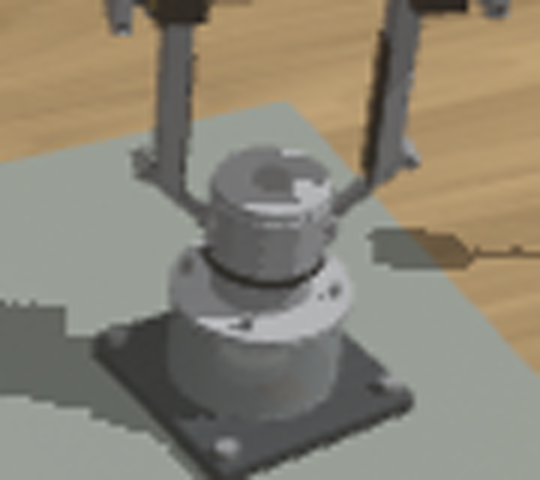

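Both fingertips now rest on the arm bars, at about (175,190) and (375,180) in the crop, one inside each roller. Swinging down slowly.

Emit:
jog_arm:
  moves:
    - [[0,0,-1.5,0,0,0],[0,0,-1.5,0,0,0]]

```text
clock: 14.9
eef_pos: [581.9, 181.5, 136.1]
eef_rot: [-1.557, 1.569, -0.27]
wrist_force: [-1.6, -0.7, 7.1]
finger_gap: 82.3
```

Emit:
jog_arm:
  moves:
    - [[0,0,-1.5,0,0,0],[0,0,-1.5,0,0,0]]

```text
clock: 15.1
eef_pos: [582.4, 181.9, 134.7]
eef_rot: [-1.168, 1.566, 0.119]
wrist_force: [-1.8, 1.4, 7.3]
finger_gap: 82.1
```

Emit:
jog_arm:
  moves:
    - [[0,0,-1.5,0,0,0],[0,0,-1.5,0,0,0]]

```text
clock: 15.3
eef_pos: [583.0, 182.4, 133.4]
eef_rot: [-1.055, 1.564, 0.232]
wrist_force: [-1.7, 0.9, 7.4]
finger_gap: 81.9
```

Emit:
jog_arm:
  moves:
    - [[0,0,-1.5,0,0,0],[0,0,-1.5,0,0,0]]

```text
clock: 15.5
eef_pos: [583.5, 182.9, 132.1]
eef_rot: [-1.009, 1.561, 0.278]
wrist_force: [-2.6, 0.6, 7.5]
finger_gap: 82.3
```

```bash
python3 -c "
from h import *
st()"
```

```text
t 15.5 pos [583.5 182.9 132.1] x [ 0.009  0.003 -1.   ] jaw deg 73.78 F [-2.6  0.6  7.5] gap 82.3 j [ 0.24  0.51  1.44  0.    1.17 -1.04]
```

Emit:
jog_arm:
  moves:
    - [[-1.2,-1,-1.5,-0.1,0.35,0],[-1,-0.8,-1.5,-0.1,0.3,0]]

```text
clock: 15.7
eef_pos: [582.8, 182.0, 131.2]
eef_rot: [-0.92, 1.567, 0.368]
wrist_force: [3.0, 2.0, 5.8]
finger_gap: 82.3
```

Emit:
jog_arm:
  moves:
    - [[-0.9,-0.7,-1.5,-0.1,0.2,0],[-0.4,-0.4,-1.5,0,0.1,0]]

```text
clock: 15.9
eef_pos: [583.0, 181.6, 130.4]
eef_rot: [-0.885, 1.567, 0.403]
wrist_force: [-1.8, 0.2, 8.6]
finger_gap: 82.1
```

```bash
python3 -c "
from h import *
st()"
```

```text
t 15.9 pos [583.  181.6 130.4] x [ 0.003  0.001 -1.   ] jaw deg 73.81 F [-1.8  0.2  8.6] gap 82.1 j [ 0.24  0.52  1.44  0.    1.18 -1.05]
```

Emit:
jog_arm:
  moves:
    - [[-1,-0.4,-2,0,0.2,0],[-0.8,-0.4,-2,0,0.2,0],[-0.7,-0.3,-2,0,0.2,0]]

```text
clock: 16.2
eef_pos: [582.8, 181.2, 128.4]
eef_rot: [-0.051, 1.567, 1.237]
wrist_force: [-0.3, 0.1, 9.5]
finger_gap: 82.2
```

Emit:
jog_arm:
  moves:
    - [[-0.7,-0.3,-2,0,0.2,0],[-0.7,-0.3,-2,0,0.2,0],[-0.6,-0.3,-2,0,0.2,0]]

```text
clock: 16.5
eef_pos: [582.9, 180.9, 126.4]
eef_rot: [0.541, 1.565, 1.83]
wrist_force: [-0.8, 0.4, 11.0]
finger_gap: 81.9
```

```bash
python3 -c "
from h import *
st()"
```

```text
t 16.5 pos [582.9 180.9 126.4] x [-0.002  0.006 -1.   ] jaw deg 73.82 F [-0.8  0.4 11. ] gap 81.9 j [ 0.24  0.52  1.44  0.01  1.17 -1.05]
```

Emit:
jog_arm:
  moves:
    - [[-0.8,-0.2,-2,-0.2,0,0],[-0.8,-0.2,-2,-0.2,0.1,0],[-0.7,-0.2,-2,-0.1,0.1,0]]

```text
clock: 16.8
eef_pos: [582.9, 180.9, 124.5]
eef_rot: [-1.581, 1.568, -0.293]
wrist_force: [-1.9, -0.5, 10.3]
finger_gap: 82.2
```

Emit:
jog_arm:
  moves:
    - [[-0.7,-0.2,-2,-0.1,0.1,0],[-0.7,-0.2,-2,-0.1,0.1,0],[-0.6,-0.2,-2,-0.1,0.1,0]]

```text
clock: 17.1
eef_pos: [583.0, 181.1, 122.7]
eef_rot: [-1.899, 1.564, -0.611]
wrist_force: [-1.1, 0.3, 10.7]
finger_gap: 81.9
```

```bash
python3 - <<'E'
from fit import *
st()
b2,d2=manip.camera('scene');np.save('s8.npy',d2)
cv2.imwrite('pics/c8.png',cv2.resize(b2[140:220,270:360],None,fx=6,fy=6,interpolation=2))
E
```

```text
t 17.1 pos [583.  181.1 122.7] x [ 0.006 -0.004 -1.   ] jaw deg 73.82 F [-1.1  0.3 10.7] gap 81.9 j [ 0.24  0.53  1.45 -0.01  1.16 -1.04]
```

View pics/c8.png

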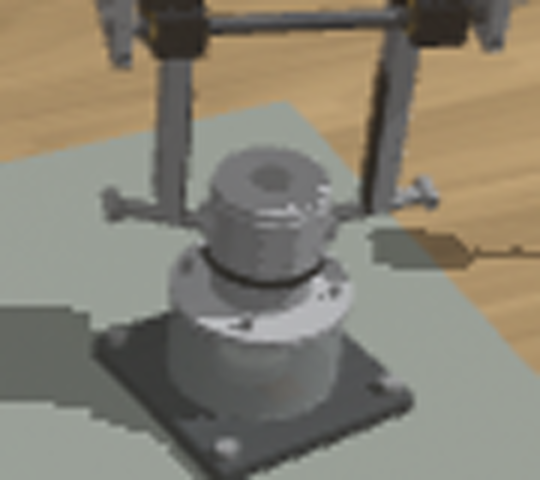

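Both arms are swinging evenly, rollers at about (115,205) and (425,190) in the crop, just above level. The cap hasn't moved.

Emit:
jog_arm:
  moves:
    - [[-1,-0.2,-2,0.1,0.2,0],[-0.9,-0.2,-2,0.1,0.2,0],[-0.8,-0.2,-2,0,0.2,0]]

```text
clock: 17.45
eef_pos: [582.9, 181.0, 121.1]
eef_rot: [-1.004, 1.566, 0.284]
wrist_force: [0.7, 0.9, 11.0]
finger_gap: 82.1
```

Emit:
jog_arm:
  moves:
    - [[-0.8,-0.2,-2,0,0.15,0],[-0.8,-0.2,-2,0,0.15,0],[-0.7,-0.2,-2,0,0.15,0]]

```text
clock: 17.75
eef_pos: [582.9, 180.9, 119.4]
eef_rot: [-0.705, 1.565, 0.583]
wrist_force: [-0.9, -0.6, 10.3]
finger_gap: 82.2
```

```bash
python3 -c "
from h import *
st()"
```

```text
t 17.75 pos [582.9 180.9 119.4] x [ 0.005  0.003 -1.   ] jaw deg 73.82 F [-0.9 -0.6 10.3] gap 82.2 j [ 0.24  0.53  1.45  0.    1.15 -1.05]
```

Emit:
jog_arm:
  moves:
    - [[-0.9,-0.2,-2.3,0,0.25,0],[-0.9,-0.2,-2.3,0,0.2,0],[-0.9,-0.2,-2.3,0,0.2,0],[-0.9,-0.2,-2.3,0,0.2,0]]

```text
clock: 18.15
eef_pos: [582.9, 180.6, 116.2]
eef_rot: [-0.091, 1.565, 1.197]
wrist_force: [0.7, 0.4, 10.3]
finger_gap: 81.9
```

Emit:
jog_arm:
  moves:
    - [[-0.9,-0.2,-2.3,0,0.2,0],[-0.9,-0.2,-2.3,0,0.2,0],[-0.9,-0.2,-2.3,0,0.2,0],[-0.9,-0.2,-2.3,0,0.2,0]]

```text
clock: 18.55
eef_pos: [582.9, 180.5, 112.8]
eef_rot: [0.219, 1.562, 1.507]
wrist_force: [0.7, -0.3, 10.6]
finger_gap: 81.9
```

```bash
python3 -c "
from h import *
st()"
```

```text
t 18.55 pos [582.9 180.5 112.8] x [ 0.001  0.009 -1.   ] jaw deg 73.8 F [ 0.7 -0.3 10.6] gap 81.9 j [ 0.24  0.54  1.46  0.01  1.14 -1.06]
```

Emit:
jog_arm:
  moves:
    - [[-0.9,0,-2.3,-0.25,0.1,0],[-0.9,0,-2.3,-0.15,0.1,0],[-0.9,0,-2.3,-0.15,0.1,0],[-0.9,0,-2.3,-0.1,0.1,0]]

```text
clock: 18.95
eef_pos: [582.9, 181.2, 109.6]
eef_rot: [-1.301, 1.565, -0.013]
wrist_force: [-0.4, -0.3, 10.6]
finger_gap: 82.1
```

Emit:
jog_arm:
  moves:
    - [[-0.9,0,-2.3,-0.1,0.1,0],[-0.9,0,-2.3,0,0.1,0]]

```text
clock: 19.15
eef_pos: [583.0, 181.6, 108.1]
eef_rot: [-1.354, 1.562, -0.066]
wrist_force: [-0.1, -0.3, 10.6]
finger_gap: 82.2
```

```bash
python3 -c "
from h import *
st()"
```

```text
t 19.15 pos [583.  181.6 108.1] x [ 0.009 -0.001 -1.   ] jaw deg 73.8 F [-0.1 -0.3 10.6] gap 82.2 j [ 0.24  0.54  1.46 -0.    1.13 -1.04]
```

Emit:
jog_arm:
  moves:
    - [[-1.2,-0.8,-2.2,0,0.4,0],[-1,-0.6,-2,0,0.2,0]]

```text
clock: 19.35
eef_pos: [582.7, 180.9, 106.8]
eef_rot: [-1.015, 1.566, 0.273]
wrist_force: [1.5, 1.5, 8.5]
finger_gap: 81.8
```

Emit:
jog_arm:
  moves:
    - [[-1,-0.4,-2,0,0.1,0]]

```text
clock: 19.45
eef_pos: [582.7, 180.8, 106.2]
eef_rot: [-0.946, 1.564, 0.342]
wrist_force: [0.5, 0.2, 9.1]
finger_gap: 82.4
```

```bash
python3 -c "
from h import *
st()"
```

```text
t 19.45 pos [582.7 180.8 106.2] x [ 0.006  0.002 -1.   ] jaw deg 73.81 F [0.5 0.2 9.1] gap 82.4 j [ 0.24  0.54  1.47  0.    1.13 -1.05]
```

Centred. Single rows from here as the stops come up.

Emit:
jog_arm:
  moves:
    - [[-0.9,-0.2,-2,0,0.3,0]]

```text
clock: 19.55
eef_pos: [582.7, 180.8, 105.6]
eef_rot: [-0.693, 1.565, 0.595]
wrist_force: [0.3, 0.1, 11.0]
finger_gap: 82.1
```

Emit:
jog_arm:
  moves:
    - [[-0.8,-0.2,-2,0,0.15,0]]

```text
clock: 19.65
eef_pos: [582.9, 180.7, 105.2]
eef_rot: [-0.636, 1.565, 0.653]
wrist_force: [-2.2, -0.4, 15.1]
finger_gap: 81.7
```

Emit:
jog_arm:
  moves:
    - [[-0.8,-0.2,-2,0,0.15,0]]

```text
clock: 19.75
eef_pos: [582.9, 180.7, 105.0]
eef_rot: [-0.594, 1.564, 0.694]
wrist_force: [-2.9, -0.1, 16.5]
finger_gap: 81.7
```

Emit:
jog_arm:
  moves:
    - [[-0.8,-0.2,-1.8,0,0.15,0]]

```text
clock: 19.85
eef_pos: [582.9, 180.8, 105.1]
eef_rot: [-0.548, 1.563, 0.74]
wrist_force: [-2.7, -0.9, 13.6]
finger_gap: 82.1
```

The force climbed and z stalled at 105, where I expected the stops. Checking both rollers.

```bash
cat > arms.py <<'E'
from fit import *
def arms(tag,yaw=-16.2,c=(581.2,181.1)):
    b2,d2=manip.camera('scene');np.save(tag+'.npy',d2);cv2.imwrite('pics/%s_f.png'%tag,b2)
    cv2.imwrite('pics/%s.png'%tag,cv2.resize(b2[140:220,270:360],None,fx=6,fy=6,interpolation=2))
    w=pts(tag+'.npy',(265,110,365,230));a=np.radians(yaw);ex=np.array([np.cos(a),np.sin(a)]);ey=np.array([-ex[1],ex[0]])
    l=(w[:,:2]-c)@np.c_[ex,ey];z=w[:,2]
    for sg in(1,-1):
        r=sg*l[:,1];k=(np.abs(l[:,0])<12)&(r>55)&(r<70)&(z>62)&(z<95);print(sg,'roller n',k.sum(),'r',np.percentile(r[k],[5,50,95]).round(1),'z',np.percentile(z[k],[5,50,95]).round(1))
        k=(np.abs(l[:,0])<8)&(r>31)&(r<57)&(z>65)&(z<98)
        print('   bar n',k.sum(),'line',np.degrees(np.arctan(np.polyfit(r[k],z[k],1)[0])).round(1),'z@50',np.polyval(np.polyfit(r[k],z[k],1),50).round(1))
    k=np.hypot(*l.T)<20;k&=(z>105)&(z<130);print('cap top',np.median(z[k]).round(1))
E
python3 -c "
from arms import *
st();arms('a1')"
```

```text
t 19.85 pos [582.9 180.8 105.1] x [ 0.005  0.005 -1.   ] jaw deg 73.82 F [-2.7 -0.9 13.6] gap 82.1 j [ 0.24  0.54  1.46  0.    1.13 -1.05]
1 roller n 19 r [56.9 61.8 65.3] z [67.5 72.8 76.7]
   bar n 27 line -39.4 z@50 80.8
-1 roller n 22 r [56.5 61.2 65.3] z [65.8 70.7 75.2]
   bar n 34 line -25.4 z@50 80.5
cap top 121.1
```

View pics/a1.png

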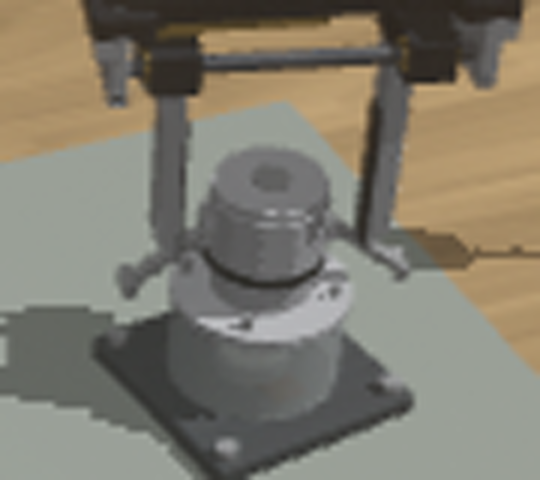

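The picture shows both arms down, rollers at about (127,280) and (400,262). The +y roller reads about 2 mm higher. I'll lift a little, shift 1.5 mm toward -y so the +y finger sits nearer its pin, and press that arm gently.

Emit:
jog_arm:
  moves:
    - [[-0.8,-1,2.5,-0.2,0.3,0],[-0.8,-1,1.5,0,0,0],[0,0,0,0,0,0]]

```text
clock: 20.2
eef_pos: [581.4, 178.7, 109.7]
eef_rot: [-0.238, 1.569, 1.05]
wrist_force: [0.3, 0.2, 0.4]
finger_gap: 82.1
```

```bash
python3 -c "
from h import *
st()"
```

```text
t 20.2 pos [581.4 178.7 109.7] x [ 0.001  0.002 -1.   ] jaw deg 73.82 F [0.3 0.2 0.4] gap 82.1 j [ 0.24  0.54  1.46  0.    1.14 -1.05]
```

Emit:
jog_arm:
  moves:
    - [[0,0.3,-1.5,0,0,0]]

```text
clock: 20.3
eef_pos: [581.4, 178.9, 108.0]
eef_rot: [-0.238, 1.569, 1.05]
wrist_force: [0.6, -0.4, -0.8]
finger_gap: 82.1
```

Emit:
jog_arm:
  moves:
    - [[0,0,-1,0,0,0]]

```text
clock: 20.4
eef_pos: [581.3, 179.0, 106.6]
eef_rot: [-0.019, 1.569, 1.27]
wrist_force: [-0.4, 0.1, 4.1]
finger_gap: 81.9
```

Emit:
jog_arm:
  moves:
    - [[-0.2,0,-1,0,0,0]]

```text
clock: 20.5
eef_pos: [581.3, 179.1, 105.7]
eef_rot: [-0.241, 1.569, 1.047]
wrist_force: [0.2, -0.1, 6.7]
finger_gap: 82.2
```

Emit:
jog_arm:
  moves:
    - [[-0.2,-0.2,-1.2,0,0,0]]

```text
clock: 20.6
eef_pos: [581.4, 179.1, 105.0]
eef_rot: [-0.491, 1.568, 0.797]
wrist_force: [-0.9, 1.1, 9.9]
finger_gap: 81.9
```

Emit:
jog_arm:
  moves:
    - [[-0.3,-0.2,-1.3,0,0.1,0]]

```text
clock: 20.7
eef_pos: [581.6, 179.2, 104.7]
eef_rot: [-0.331, 1.567, 0.958]
wrist_force: [-3.2, -0.1, 12.9]
finger_gap: 81.8
```

Emit:
jog_arm:
  moves:
    - [[-0.3,-0.2,-1.5,0,0.1,0]]

```text
clock: 20.8
eef_pos: [581.7, 179.3, 104.5]
eef_rot: [-0.202, 1.566, 1.086]
wrist_force: [-4.5, -0.2, 15.8]
finger_gap: 82.0
```

Emit:
jog_arm:
  moves:
    - [[0,0,2.5,0,0.2,0],[0,2,2,0,0,0],[-0.3,2,0,0,0,0],[0,0,0,0,0,0]]

```text
clock: 21.2
eef_pos: [581.2, 183.6, 108.8]
eef_rot: [0.777, 1.566, 2.066]
wrist_force: [0.5, 0.4, -0.1]
finger_gap: 82.0
```

```bash
python3 -c "
from arms import *
st();arms('a2')"
```

```text
t 21.2 pos [581.2 183.6 108.8] x [-0.002  0.004 -1.   ] jaw deg 73.81 F [ 0.5  0.4 -0.1] gap 82.0 j [ 0.24  0.54  1.46  0.    1.14 -1.05]
1 roller n 15 r [57.2 61.3 65. ] z [67.7 70.9 73. ]
   bar n 33 line -30.6 z@50 82.8
-1 roller n 22 r [55.9 61.6 65.1] z [66.8 71.4 75.5]
   bar n 37 line -30.9 z@50 79.9
cap top 121.5
```

Emit:
jog_arm:
  moves:
    - [[0,-0.6,-1.5,-0.2,0,0]]

```text
clock: 21.35
eef_pos: [581.2, 182.9, 107.1]
eef_rot: [1.807, 1.569, 3.095]
wrist_force: [0.3, 0.9, 1.8]
finger_gap: 82.2
```

Emit:
jog_arm:
  moves:
    - [[0,0,-1,0,0,0]]

```text
clock: 21.45
eef_pos: [581.3, 182.9, 106.2]
eef_rot: [1.944, 1.569, -3.05]
wrist_force: [-0.4, -0.0, 8.0]
finger_gap: 82.0
```

Emit:
jog_arm:
  moves:
    - [[-0.2,-0.1,-1,0,0,0]]

```text
clock: 21.55
eef_pos: [581.4, 182.8, 105.8]
eef_rot: [2.157, 1.57, -2.838]
wrist_force: [-1.7, -0.7, 11.1]
finger_gap: 82.6
```

Emit:
jog_arm:
  moves:
    - [[-0.3,-0.1,-1.2,0,0,0]]

```text
clock: 21.65
eef_pos: [581.5, 182.7, 105.5]
eef_rot: [-1.668, 1.57, -0.38]
wrist_force: [-2.5, 1.2, 12.6]
finger_gap: 82.3
```

Emit:
jog_arm:
  moves:
    - [[-0.4,-0.1,-1.5,0,0.1,0]]

```text
clock: 21.75
eef_pos: [581.6, 182.7, 105.4]
eef_rot: [-1.227, 1.57, 0.061]
wrist_force: [-3.5, 0.1, 15.3]
finger_gap: 82.0
```

Emit:
jog_arm:
  moves:
    - [[-0.4,-0.1,-1.6,0,0.1,0]]

```text
clock: 21.85
eef_pos: [581.7, 182.7, 105.3]
eef_rot: [-0.801, 1.57, 0.488]
wrist_force: [-3.9, 0.1, 15.7]
finger_gap: 82.2
```

Each arm was pressed alone to its stop (about 15.8 N, no more travel). Lifting clear for the final look.

Emit:
jog_arm:
  moves:
    - [[0,-0.5,3,0,0,0],[0,0,10,0,0,0],[0,0,30,0,0,0],[0,0,40,0,0,0],[0,0,40,0,0,0]]

```text
clock: 22.35
eef_pos: [579.0, 181.3, 227.6]
eef_rot: [2.09, 1.561, -2.905]
wrist_force: [0.8, 0.1, -0.1]
finger_gap: 82.1
```

Emit:
jog_arm:
  moves:
    - [[0,-30,20,0,0,0],[-20,-45,0,0,0,0],[-20,-45,0,0,0,0],[-20,-30,0,0,0,0],[0,0,0,0,0,0]]

```text
clock: 22.85
eef_pos: [517.3, 27.6, 256.8]
eef_rot: [-2.013, 1.569, -0.722]
wrist_force: [-0.3, -0.1, 0.6]
finger_gap: 82.1
```

Emit:
jog_arm:
  moves:
    - [[0,0,0,0,0,0],[0,0,0,0,0,0]]

```text
clock: 23.05
eef_pos: [517.5, 27.6, 257.7]
eef_rot: [-1.652, 1.568, -0.362]
wrist_force: [-0.6, 1.7, -0.7]
finger_gap: 82.0
```

```bash
python3 -c "
from arms import *
st();arms('a3')
print('tips expected: r 62, z', 83.4-17)
a=cv2.imread('pics/a3.png');f=cv2.imread('pics/a3_f.png')[60:300,60:420]
cv2.imwrite('pics/fin.png',np.hstack([cv2.resize(a,(400,356)),cv2.resize(f,(400,356))]))"
```

```text
t 23.05 pos [517.5  27.6 257.7] x [ 0.003 -0.001 -1.   ] jaw deg 73.88 F [-0.6  1.7 -0.7] gap 82.0 j [-0.02  0.2   1.56 -0.    1.37 -1.31]
1 roller n 16 r [56.2 60.6 64.7] z [67.5 71.5 75.9]
   bar n 29 line -37.5 z@50 79.2
-1 roller n 22 r [55.7 61.3 65.3] z [65.7 71.5 74.7]
   bar n 37 line -39.0 z@50 79.5
cap top 121.4
tips expected: r 62, z 66.4
```

View pics/fin.png

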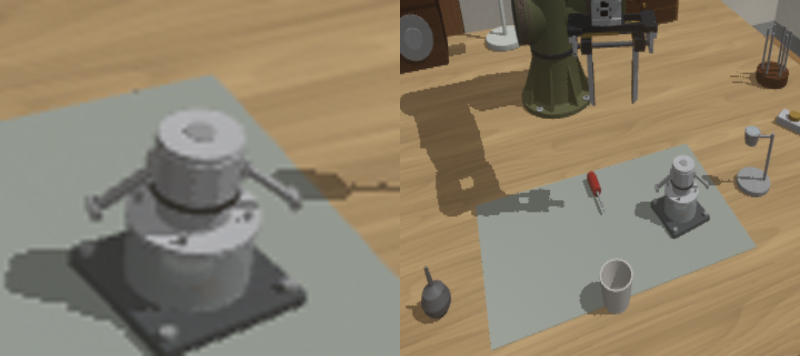

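Both arms are down and even, with bar slopes of about -38° and -39° against the 39° stop. The cap is seated and the other objects are where they were. Handing in.

```bash
python3 -c "
from cell import manip
print(manip.sign_off())"
```

```text
the job is handed in; nothing more can be done
None
```

The chamber is closed and handed in at 23 s. I lowered the cap over the neck with its arms raised and pushed the seal down to its hard stop. Then I opened the gripper, turned it a quarter turn and swung both cam arms down together at about 7–11 N.

- **Uneven stop:** the −y arm reached its stop first, leaving the +y roller about 2 mm high. I lifted the fingers slightly, shifted about 2 mm to each side in turn and pressed each arm home. The peak was about 16 N, under the 18 N bending limit.
- **Seal force:** the highest force I read while seating the cap was about 20 N, against the 50 N limit.
- **Last look:** both rollers read the same height (71.5 mm) and the bars slope −37.5° and −39°, against 39° at the stop. The cap top is at the height it had when first seated. The gripper is clear of everything, and the cup, screwdriver, blower and loupe look undisturbed in the picture.
- **Remaining disagreement:** the camera's cap-top height is about 2 mm above the height worked out from the arm, and the rollers read about 5 mm above their expected centres. I put this down to calibration and to the camera seeing their upper surfaces. The bar slopes are only good to a few degrees, so the firm proof that both arms are down is the force climbing at each stop.

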